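# Press the proud sockets home

### The arm

A 7-joint arm with a two-finger parallel gripper is mounted at the origin on the work surface. World frame = base frame: x ahead of the robot, y to its left, z up, the work surface at z = 0. Lengths are in m, angles in rad, forces in N, time in s.
With the tool pointing down it reaches from about 0.4 to 0.75 m from the base axis. Payload 19.5 kg.
Tool frame: the origin (TCP) lies at the very end of the fingers, on their centre line; the grasp point (between the pads) lies 19 mm behind it; x points along the fingers, y is the direction in which the jaws open and shut, and the axes are right-handed (so a half turn about x gives the same grasp; the last joint's range is limited). The gripper opens to 85 mm and grips with 20 to 120 N. Pads are 22 mm wide; open, the fingers measure 114 mm over their backs; the gripper's body (76 mm by 85 mm) begins 54 mm behind the grasp point. The pads swing forward as they close: fully open they stand 13 mm farther back than shut.
Start: joints at [1.249, 0.707, -0.028, 1.485, 0.022, 0.951, -0.075], TCP at [0.159, -0.553, 0.231] pointing down, gripper open.
Joint ranges: [-2.71, 2.71], [-0.32, 2.16], [-1.57, 1.52], [0, 2.45], [-1.46, 4.6], [0, 2.02], [-2.83, 2.83]. Speed limits (rad/s): [1.89, 1.89, 2.57, 2.57, 3.01, 3.01, 3.01].

### API

Orientations are given as a 3x3 rotation matrix whose columns are the frame's x, y, z axes.
In Python, from plant import robot gives the robot as it stands.
- The arm moves only by the shell command python3 -m inch 'ROWS' [FORCE]. ROWS is JSON, a list of rows, each a list of 7 numbers: the shift along the tool's x, y, z in m, then the turn, a rotation vector about the tool's x, y, z in degrees, then the closure, from -1 (fully open) to 1 (shut). In form: [[tx, ty, tz, wx, wy, wz, fingers], ...]. A call has 1 to 20 rows; each row is the pose to reach, as a shift and turn from the pose commanded when the call began, along the tool's axes at that moment; what a row does not reach only later rows make up. A row lasts 1/8 s, in which the tool goes at most 62.5 mm and 10.7 degrees, less where a joint would pass 70% of its speed; a pose out of reach is approached as far as the arm can. A call with a gripper value outside its range is refused whole. The fingers move at their own pace and stop on an object; FORCE is the grip in N (left out, the last holds). Time passes only in rows, so rows that repeat a pose let the fingers close. It gives the time, the measured TCP pose, the force and the opening at its end, in the units of the state.
- robot.get_state(): the state, without advancing time (a new reading comes with each control period).
- robot.read_camera(name): name is "scene" or "top" or "wrist"; returns a dict with "pixels" (480x640x3 uint8, blue, green, red), "depth" (480x640 float32, m along the optical axis (not along the pixel's ray), 0 where there is no reading), "fx", "fy", "cx", "cy" (pixels), "cam_to_world" (4x4, takes a point from camera to world coordinates). Camera axes: x right, y up, looking along -z (the intrinsics and any distortion apply to the point x, -y, -z); pixel columns grow to the right and rows downward; lengths in m; the calibration is good to about 2 mm. A picture is of the moment at which its call begins.
- robot.sign_off(): hands the job in, once; it reports no verdict.
Trained networks look in a picture, given as the dict that the camera call returned (one of the last four; its "shot" number tells which), for a name from the list of things; names that differ only in an ending like _2 or _b are one class to them, and where a whole thing is asked for, a point or a joint stands for the part that bears it (a point fixed in the world has none). Each returns a list of dicts, best first, with "conf" (0 to 1); they miss things now and then, are a little off and sometimes report something else, mostly with a low value. They report only what shows in the picture. A call takes as long as a camera call.
- robot.search_frame(picture, thing): "position" ([x, y, z] in m, in the coordinates of the camera as it stood for that picture, good to about 4 mm: the middle of the surface that is visible of it).
- robot.tip_of(picture, thing): "position" ([x, y, z] in m, in the coordinates of the camera as it stood for that picture, good to about 4 mm: a listed point, or the origin of a listed thing).
The state is a dict: "clock": time; "joint_positions": joint angles; "dq": joint speeds; "joint_torque": joint torques, N m; "ee_pos": TCP position; "tcp_rot": TCP orientation; "force": force on the tool from outside, world axes, zero at the start; "torque": the same for the moment, N m; "gripper_width": finger opening in m.
Only numpy, scipy, OpenCV 4.12 (cv2) and the standard library are available. Lean on these libraries where they do the work, as an engineer would, in place of code of your own. Each camera call takes 0.05 s, during which the arm holds its last target.

### The job

In each of the two rows of the socket tray, one socket has not been pushed home and stands proud of its neighbours. With closed fingertips gently press each of these two straight down until it is fully home, level with the rest of its row, then withdraw; do not pull any socket up, and leave the other sockets and everything else alone.

Things in the scene. Friction and masses are not known exactly. Their poses are not given: they have to be found in the camera images.
- tray: Black foam tray 190 x 330 mm, 30 mm high, fixed. Origin: centre of its underside; x (190 mm) away from the robot at yaw 0, y along the rows. Ten steel sockets stand on it, mouths up, at y = -96, -48, 0, 48, 96 mm: a row of deep ones (28 mm diameter) at x = -45 mm, a row of short ones (25 mm) at x = 53 mm. Home, their tops are 75 mm (deep) and 55 mm (short) above the bench.
- deep_a (a joint): How far the proud deep socket (the only one in its row, any of the five places) stands above its seat, m: 0 = fully home, a hard stop; starts at 0.015 to 0.020, upper stop 0.025. It moves only straight up and down, with about 4 N of friction, and stays where it is left.
- deep_a_top (a point): Centre of the top face of that proud deep socket, a plain steel cylinder of 28 mm diameter with a dark hexagonal mouth; the top may be pressed anywhere, as a flat face. 75 mm above the bench when fully home.
- deep_b: A seated deep socket, 28 mm diameter, identical to the proud one, to be left alone. Origin: on its axis at the tray's top face (30 mm above the bench); its top is 45 mm above the origin.
- deep_c: A seated deep socket, 28 mm diameter, identical to the proud one, to be left alone. Origin: on its axis at the tray's top face (30 mm above the bench); its top is 45 mm above the origin.
- deep_d: A seated deep socket, 28 mm diameter, identical to the proud one, to be left alone. Origin: on its axis at the tray's top face (30 mm above the bench); its top is 45 mm above the origin.
- deep_e: A seated deep socket, 28 mm diameter, identical to the proud one, to be left alone. Origin: on its axis at the tray's top face (30 mm above the bench); its top is 45 mm above the origin.
- short_a (a joint): How far the proud short socket (the only one in its row, any of the five places) stands above its seat, m: 0 = fully home, a hard stop; starts at 0.015 to 0.020, upper stop 0.025. It moves only straight up and down, with about 4 N of friction, and stays where it is left.
- short_a_top (a point): Centre of the top face of that proud short socket, a plain steel cylinder of 25 mm diameter with a dark hexagonal mouth; the top may be pressed anywhere, as a flat face. 55 mm above the bench when fully home.
- short_b: A seated short socket, 25 mm diameter, identical to the proud one, to be left alone. Origin: on its axis at the tray's top face (30 mm above the bench); its top is 25 mm above the origin.
- short_c: A seated short socket, 25 mm diameter, identical to the proud one, to be left alone. Origin: on its axis at the tray's top face (30 mm above the bench); its top is 25 mm above the origin.
- short_d: A seated short socket, 25 mm diameter, identical to the proud one, to be left alone. Origin: on its axis at the tray's top face (30 mm above the bench); its top is 25 mm above the origin.
- short_e: A seated short socket, 25 mm diameter, identical to the proud one, to be left alone. Origin: on its axis at the tray's top face (30 mm above the bench); its top is 25 mm above the origin.
- extension: Steel extension bar lying loose on the tray between the rows, 12 mm square, 147 mm long along its y, 16 mm high at most. Origin: underside, middle of the bar. Bystander.
- adapter: Steel drive adapter standing loose on the tray's +y end, 22 mm diameter, 32 mm high. Origin: centre of its underside. Bystander.
- screwdriver: Grey-handled screwdriver lying loose on the bench beside the tray (+y side), along its x. Bystander.
- wrench: Steel wrench lying loose on the bench beside the tray (-y side), along its x. Bystander.
- oil: White oil bottle with black cap, 52 mm diameter, 140 mm high, loose on the bench to the left. Origin: centre of its underside. Bystander.
- grease: Clear jar with steel lid, 70 mm diameter, 60 mm high, loose on the bench to the right. Origin: centre of its underside. Bystander.
- cup: Dark steel cup, 76 mm diameter, 95 mm high, loose on the bench to the right. Origin: centre of its underside. Bystander.
- collar: Aluminium collar ring, 52 mm outer diameter, 18 mm high, loose on the bench to the left. Origin: centre of its underside. Bystander.

How it is judged:
At the end, for the whole second after the job is handed in: Both proud sockets are within 2.5 mm of fully home; the other sockets are within 3 mm and every loose thing within 15 mm of where it started (value of joint each of deep_a, short_a below 0.0025 m and distance of each of deep_b, deep_c, deep_d, deep_e, short_b, short_c, short_d, short_e from where it was at the start of the episode below 0.003 m and distance of each of extension, adapter, screwdriver, wrench, oil, grease, cup, collar from where it was at the start of the episode below 0.015 m); the robot touches nothing.
It fails at once if a seated socket is touched with more than 3 N (contact force between any of deep_b, deep_c, deep_d, deep_e, short_b, short_c, short_d, short_e and anything else above 3 N).
It fails at once if a seated socket is pulled up by more than 3 mm (distance of any of deep_b, deep_c, deep_d, deep_e, short_b, short_c, short_d, short_e from where it was at the start of the episode above 0.003 m).
It fails at once if a proud socket is pulled up instead of pressed (more than 23 mm above its seat) (value of joint any of deep_a, short_a above 0.023 m).
It fails at once if a socket is pressed harder than 40 N (contact force between any of deep_a, short_a and anything else above 40 N).
It fails at once if a bystander is moved by more than 15 mm (distance of any of extension, adapter, screwdriver, wrench, oil, grease, cup, collar from where it was at the start of the episode above 0.015 m).
It also fails if it takes over 32 s, if anything falls off the work surface, if the arm or the gripper's body presses on something with over 40 N, if the wrist force passes 120 N, or if a joint passes its speed limit or range.

## Working session

There is one attempt and no reset: what is moved stays moved. The work goes in short steps, Python scripts to look and compute and a shell command to move; the robot and the scene stay as the last step left them, time stands still between calls to the robot, and variables do not carry over. Pictures are saved under pics/ and viewed, and the job is handed in when it is done.

```bash
mkdir -p pics; python3 - <<'E'
from plant import robot
import cv2,pickle
s=robot.get_state();print({k:s[k] for k in('clock','ee_pos','tcp_rot','force','gripper_width')})
for n in('top','scene'):
    p=robot.read_camera(n);cv2.imwrite(f'pics/{n}0.png',p['pixels']);pickle.dump(p,open(f'{n}0.pkl','wb'));print(n,p['cam_to_world'],p['fx'],p['cx'],p['cy'])
E
```

```text
{'clock': 0.0, 'ee_pos': array([ 0.15871427, -0.55237646,  0.23082779]), 'tcp_rot': array([[-3.37855964e-04,  2.76127842e-01, -9.61120857e-01],
       [ 1.06904673e-03, -9.61120262e-01, -2.76128047e-01],
       [-9.99999371e-01, -1.12077462e-03,  2.95266470e-05]]), 'force': array([0.0403284 , 0.05313664, 0.16315969]), 'gripper_width': 0.08551800463386315}
top [[-0.00889788  0.98885707 -0.14860189  0.37714722]
 [-0.9999399  -0.00975076 -0.0050118   0.02081179]
 [-0.00640493  0.14854836  0.9888844   1.37104357]
 [ 0.          0.          0.          1.        ]] 541.3250043492166 322.38252699893417 232.06963297141039
scene [[ 0.20811974 -0.54513258  0.8121063   1.45678031]
 [ 0.97806176  0.10833072 -0.17793158 -0.18593837]
 [ 0.00902025  0.83132119  0.55571909  0.70824509]
 [ 0.          0.          0.          1.        ]] 540.4771074440724 307.05071389476717 240.90259583244998
```

View pics/top0.png

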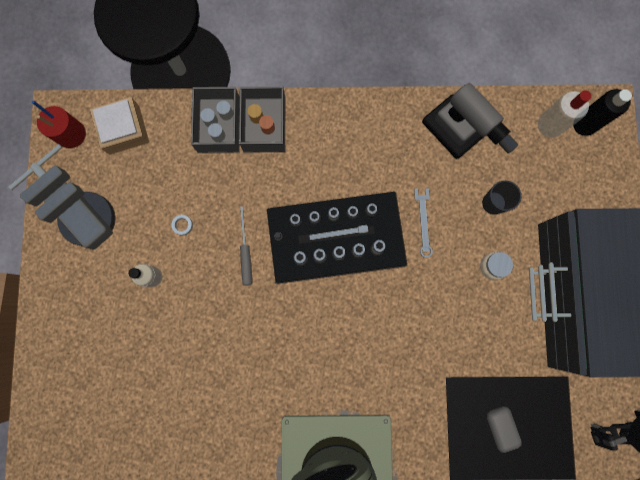

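View pics/scene0.png

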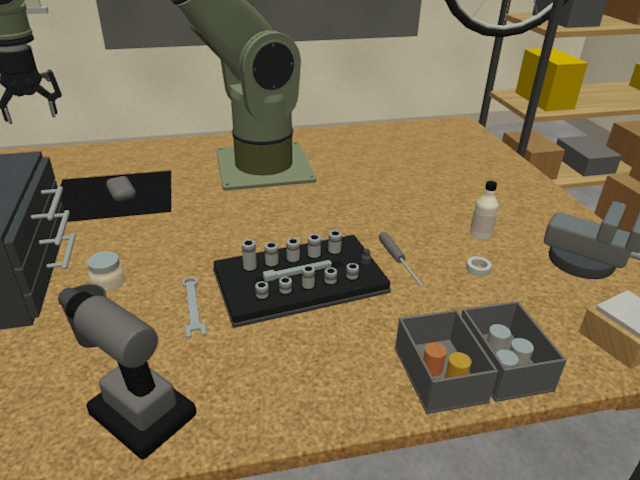

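The top view shows the tray at about (335,237). In the scene view the deep socket at (249,255), at the -y end, and the middle short socket at (308,277) look proud. I'll measure both with the depth data.

```bash
cat > h.py <<'E'
import numpy as np
def cloud(p):
    d=p['depth'];v,u=np.mgrid[:480,:640]
    P=np.stack([(u-p['cx'])/p['fx']*d,-(v-p['cy'])/p['fy']*d,-d],-1)
    W=P@p['cam_to_world'][:3,:3].T+p['cam_to_world'][:3,3]
    W[d==0]=np.nan
    return W
E
python3 - <<'E'
import pickle,cv2,numpy as np
from h import cloud
from scipy.optimize import least_squares
p=pickle.load(open('top0.pkl','rb'));W=cloud(p)
roi=np.zeros((480,640),bool);roi[190:290,262:410]=1
m=roi&(W[...,2]>.022)
print(np.nanmedian(W[300:340,200:400,2]))
c,(w,h),a=cv2.minAreaRect(W[m][:,:2].astype(np.float32));print('tray',c,w,h,a)
n,l,st,ce=cv2.connectedComponentsWithStats((roi&(W[...,2]>.045)).astype(np.uint8))
for i in range(1,n):
    if st[i,4]<8: continue
    z=W[l==i];t=z[z[:,2]>np.percentile(z[:,2],80)-.006]
    print(st[i,4],ce[i].round(1),'top z %.4f'%np.percentile(z[:,2],75),'xy',((t[:,:2].min(0)+t[:,:2].max(0))/2).round(4),t.mean(0).round(4))
E
python3 - <<'E'
from plant import robot
import numpy as np
for n in('top','scene'):
    p=robot.read_camera(n)
    for t in('deep_a_top','short_a_top','deep_b','short_b','tray','adapter','extension'):
        for r in robot.tip_of(p,t)[:5]:
            print(n,t,round(r['conf'],2),(p['cam_to_world'][:3,:3]@r['position']+p['cam_to_world'][:3,3]).round(4))
E
```

```text
0.0011536993601538592
tray (0.5681122541427612, -0.006725519895553589) 0.1913043111562729 0.3306252956390381 7.127154350280762
90 [371.5 209.2] top z 0.0579 xy [ 0.632  -0.0944] [ 0.6318 -0.0952  0.0569]
85 [352.5 211.6] top z 0.0580 xy [ 0.626  -0.0474] [ 0.6257 -0.0471  0.0564]
97 [333.5 213.4] top z 0.0741 xy [ 6.202e-01 -1.000e-04] [0.6197 0.     0.0733]
86 [314.1 216.8] top z 0.0581 xy [0.6136 0.0466] [0.6135 0.0474 0.0567]
86 [294.8 219.4] top z 0.0574 xy [0.6068 0.096 ] [0.6074 0.0959 0.0565]
52 [362.9 229. ] top z 0.0497 xy [ 0.5826 -0.0718] [ 0.5826 -0.0727  0.0486]
57 [277.9 236.5] top z 0.0629 xy [0.5662 0.1373] [0.5667 0.1375 0.0639]
9 [326.  235.4] top z 0.0478 xy [0.5677 0.0174] [0.5676 0.0187 0.0468]
136 [378.3 246.9] top z 0.0932 xy [ 0.5345 -0.1069] [ 0.535  -0.1071  0.0925]
123 [358.4 250. ] top z 0.0776 xy [ 0.5286 -0.0592] [ 0.5292 -0.06    0.0767]
116 [338.8 252.5] top z 0.0780 xy [ 0.5227 -0.0122] [ 0.523  -0.0118  0.0766]
116 [319.3 255.2] top z 0.0779 xy [0.5171 0.0348] [0.517  0.0359 0.0766]
119 [299.6 257.8] top z 0.0781 xy [0.5107 0.0828] [0.5111 0.0827 0.0
[... 623 characters left out ...]
 adapter 0.22 [0.6052 0.3892 0.0026]
top extension 0.65 [ 0.5739 -0.0038  0.0301]
scene deep_a_top 0.77 [ 0.535  -0.1074  0.0849]
scene short_a_top 0.68 [ 0.6182 -0.0022  0.0731]
scene deep_b 0.87 [ 0.5275 -0.0567  0.0264]
scene deep_b 0.76 [0.5077 0.0802 0.0285]
scene deep_b 0.58 [0.5167 0.0335 0.0278]
scene deep_b 0.52 [ 0.5235 -0.0118  0.0323]
scene short_b 0.75 [0.6106 0.0943 0.0278]
scene short_b 0.67 [ 0.6322 -0.0926  0.0301]
scene short_b 0.56 [ 0.6291 -0.0444  0.0282]
scene short_b 0.55 [0.6142 0.0473 0.0305]
scene tray 0.64 [ 0.5685 -0.0074 -0.0029]
scene adapter 0.62 [0.5679 0.1419 0.0264]
scene extension 0.71 [ 0.5772 -0.0044  0.0289]
scene extension 0.51 [ 0.4894 -0.4022 -0.0064]
```

```bash
python3 - <<'E'
import cv2
a=cv2.imread('pics/top0.png')[185:290,260:412];cv2.imwrite('pics/topz.png',cv2.resize(a,None,fx=5,fy=5,interpolation=3))
a=cv2.imread('pics/scene0.png')[220:320,205:395];cv2.imwrite('pics/scenez.png',cv2.resize(a,None,fx=4,fy=4,interpolation=3))
E
```

```text
(no output)
```

View pics/scenez.png

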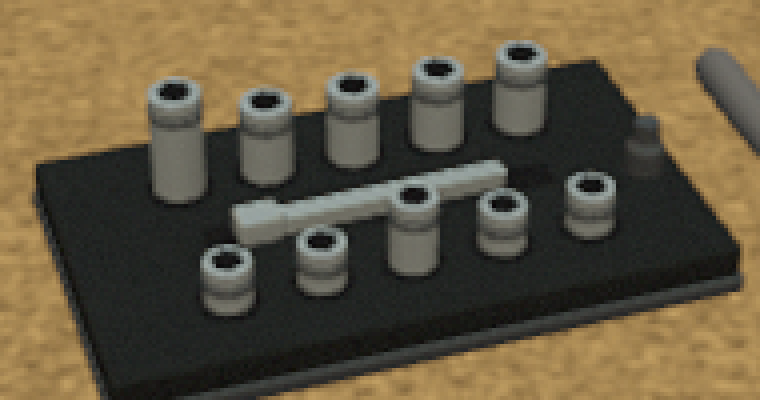

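```bash
python3 - <<'E'
import pickle,numpy as np
from h import cloud
for n in('top','scene'):
    W=cloud(pickle.load(open(n+'0.pkl','rb'))).reshape(-1,3)
    for y0 in np.arange(-.75,-.15,.05):
        s=W[(W[:,1]>y0)&(W[:,1]<y0+.05)&(W[:,2]>.03)&(W[:,0]>.0)&(W[:,0]<.75)]
        if len(s)>5: print(n,round(y0,2),len(s),'x',s[:,0].min().round(3),s[:,0].max().round(3),'z',s[:,2].max().round(3))
from plant import robot
s=robot.get_state();R=s['tcp_rot'];p=s['ee_pos']
for t in([.25,-.33,.231],[.43,-.2,.2],[.5347,-.107,.15],[.62,0,.15]): print(t,(R.T@(np.array(t)-p)).round(4))
E
```

```text
top -0.7 384 x 0.412 0.598 z 0.206
top -0.65 3650 x 0.239 0.598 z 0.208
top -0.6 3985 x 0.168 0.599 z 0.263
top -0.55 7909 x 0.131 0.6 z 0.395
top -0.5 1349 x 0.127 0.652 z 0.355
top -0.45 1200 x 0.053 0.749 z 0.19
top -0.4 1063 x 0.053 0.75 z 0.611
top -0.2 365 x 0.491 0.679 z 0.039
scene -0.65 121 x 0.161 0.31 z 0.301
scene -0.6 2418 x 0.146 0.605 z 0.462
scene -0.55 9345 x 0.13 0.605 z 0.506
scene -0.5 1028 x 0.126 0.489 z 0.503
scene -0.45 821 x 0.061 0.75 z 0.185
scene -0.4 708 x 0.059 0.749 z 0.183
scene -0.25 16 x 0.05 0.083 z 0.474
scene -0.2 631 x 0.005 0.684 z 0.477
[0.25, -0.33, 0.231] [ 0.0003 -0.1888 -0.1492]
[0.43, -0.2, 0.2] [ 0.0313 -0.264  -0.3581]
[0.5347, -0.107, 0.15] [ 0.0813 -0.3245 -0.4844]
[0.62, 0, 0.15] [ 0.0813 -0.4038 -0.5959]
```

```bash
python3 -m inch '[[-0.01,-0.04,-0.03,-5,0,0,1],[-0.02,-0.08,-0.06,-10,0,0,1],[-0.02,-0.12,-0.09,-16,0,0,1],[-0.02,-0.155,-0.12,-24,0,0,1],[-0.02,-0.189,-0.15,-32,0,0,1],[-0.02,-0.205,-0.19,-40,0,0,1],[-0.01,-0.22,-0.235,-48,0,0,1],[0,-0.235,-0.28,-55,0,0,1],[0.01,-0.25,-0.32,-62,0,0,1],[0.02,-0.265,-0.36,-68,0,0,1],[0.03,-0.28,-0.395,-74,0,0,1],[0.04,-0.295,-0.43,-79,0,0,1],[0.06,-0.31,-0.46,-81,0,0,1],[0.08,-0.3245,-0.4844,-81.2,0,0,1],[0.08,-0.3245,-0.4844,-81.2,0,0,1],[0.08,-0.3245,-0.4844,-81.2,0,0,1]]' 60
```

```text
clock: 2.9
ee_pos: [0.5345, -0.1076, 0.1516]
tcp_rot: [[-0.0, 0.992, 0.125], [-0.0, 0.125, -0.992], [-1.0, -0.0, 0.0]]
force: [0.2, -0.5, -0.5]
gripper_width: -0.0001
```

```bash
python3 - <<'E'
from plant import robot
import cv2,pickle,numpy as np
for n in('wrist','scene'):
    p=robot.read_camera(n);cv2.imwrite(f'pics/{n}1.png',p['pixels']);pickle.dump(p,open(n+'1.pkl','wb'))
s=robot.get_state();print(s['clock'],s['ee_pos'],s['tcp_rot'].round(3),s['force'],s['joint_positions'])
print('err',s['tcp_rot'].T@(np.array([.5347,-.107,.15])-s['ee_pos']))
E
```

```text
3.0 [ 0.53452559 -0.10784264  0.15189768] [[ 0.001  0.992  0.125]
 [-0.     0.125 -0.992]
 [-1.     0.001  0.001]] [ 0.40861328 -0.03160046 -0.05765363] [ 0.3131512   0.78261807 -0.32848491  1.68916081  0.3497309   0.72754173
 -0.06471798]
err [ 0.00189741  0.00027718 -0.00081527]
```

View pics/wrist1.png

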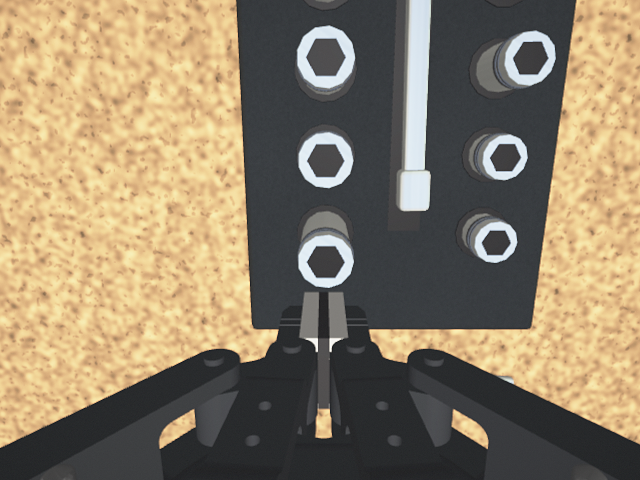

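View pics/scene1.png

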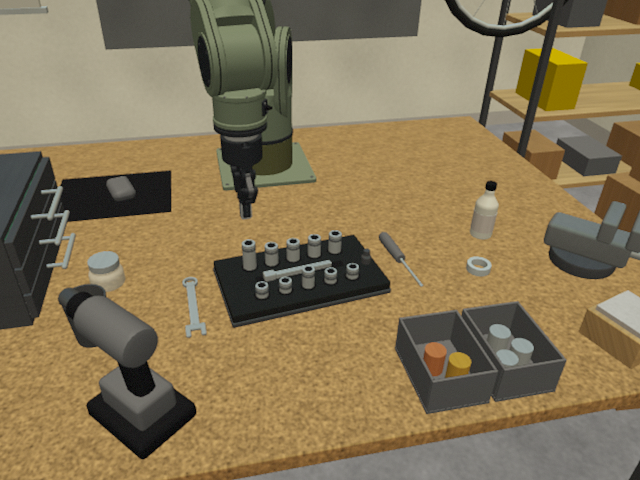

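The wrist view shows the closed tips at (324,292), in line with the proud deep socket at (326,262). I'll cross-check its position in the wrist depth.

```bash
python3 - <<'E'
import pickle,numpy as np
from h import cloud
W=cloud(pickle.load(open('wrist1.pkl','rb')))
def ring(v,u,r,z0):
    s=W[v-r:v+r,u-r:u+r].reshape(-1,3);s=s[np.nan_to_num(s[:,2])>z0]
    z=np.percentile(s[:,2],75);s=s[abs(s[:,2]-z)<.004];print((v,u),z.round(4),((s[:,:2].min(0)+s[:,:2].max(0))/2).round(4),np.ptp(s[:,:2],axis=0).round(4))
ring(262,326,27,.06);ring(160,326,32,.06);ring(58,528,32,.05);ring(157,504,30,.045)
s=W[285:335,290:358].reshape(-1,3);s=s[np.nan_to_num(s[:,2])>.12];print(s.min(0),s.max(0))
E
```

```text
(262, 326) 0.0924 [ 0.5349 -0.1056] [0.027  0.0277]
(160, 326) 0.0763 [ 0.529 -0.058] [0.0275 0.0277]
(58, 528) 0.0727 [0.6199 0.0018] [0.0251 0.0245]
(157, 504) 0.0562 [ 0.6259 -0.0458] [0.0246 0.0243]
[ 0.52198085 -0.10215078  0.15420037] [ 0.5446332  -0.09456625  0.18872111]
```

```bash
python3 -m inch '[[0.015,0,0,0,0,0,1],[0.03,0,0,0,0,0,1],[0.042,0,0,0,0,0,1],[0.05,0,0,0,0,0,1],[0.054,0,0,0,0,0,1],[0.056,0,0,0,0,0,1],[0.057,0,0,0,0,0,1],[0.058,0,0,0,0,0,1],[0.059,0,0,0,0,0,1],[0.06,0,0,0,0,0,1],[0.061,0,0,0,0,0,1],[0.062,0,0,0,0,0,1],[0.062,0,0,0,0,0,1]]'
```

```text
clock: 4.62
ee_pos: [0.5348, -0.1069, 0.0893]
tcp_rot: [[-0.0, 0.992, 0.126], [0.0, 0.126, -0.992], [-1.0, -0.0, -0.0]]
force: [-0.2, -0.0, 1.2]
gripper_width: 0.0001
```

```bash
python3 -m inch '[[0.001,0,0,0,0,0,1],[0.002,0,0,0,0,0,1],[0.003,0,0,0,0,0,1],[0.004,0,0,0,0,0,1],[0.005,0,0,0,0,0,1]]'; python3 -m inch '[[0.001,0,0,0,0,0,1],[0.002,0,0,0,0,0,1],[0.003,0,0,0,0,0,1],[0.004,0,0,0,0,0,1],[0.005,0,0,0,0,0,1]]'
```

```text
clock: 5.25
ee_pos: [0.5348, -0.107, 0.0842]
tcp_rot: [[0.0, 0.992, 0.126], [0.0, 0.126, -0.992], [-1.0, 0.0, -0.0]]
force: [-0.4, 0.1, 2.9]
gripper_width: 0.0001
clock: 5.88
ee_pos: [0.5348, -0.107, 0.0792]
tcp_rot: [[0.0, 0.992, 0.126], [0.0, 0.126, -0.992], [-1.0, 0.0, -0.0]]
force: [1.2, -0.1, 3.6]
gripper_width: 0.0002
```

Contact is about 3.6 N, which matches the stated friction. I'll continue in small steps.

```bash
python3 -m inch '[[0.001,0,0,0,0,0,1],[0.002,0,0,0,0,0,1],[0.003,0,0,0,0,0,1],[0.003,0,0,0,0,0,1]]'; python3 -m inch '[[0.0005,0,0,0,0,0,1],[0.0005,0,0,0,0,0,1]]'
```

```text
clock: 6.38
ee_pos: [0.5347, -0.1069, 0.0762]
tcp_rot: [[-0.0, 0.992, 0.126], [0.0, 0.126, -0.992], [-1.0, -0.0, -0.0]]
force: [-0.5, -0.7, 0.2]
gripper_width: 0.0002
clock: 6.62
ee_pos: [0.5347, -0.107, 0.0757]
tcp_rot: [[-0.0, 0.992, 0.126], [0.0, 0.126, -0.992], [-1.0, -0.0, -0.0]]
force: [0.2, 0.2, 0.9]
gripper_width: -0.0004
```

```bash
python3 -m inch '[[0.0005,0,0,0,0,0,1],[0.0005,0,0,0,0,0,1]]'; python3 -m inch '[[0.0005,0,0,0,0,0,1],[0.0005,0,0,0,0,0,1]]'
```

```text
clock: 6.88
ee_pos: [0.5347, -0.1069, 0.0753]
tcp_rot: [[-0.0, 0.992, 0.126], [0.0, 0.126, -0.992], [-1.0, -0.0, -0.0]]
force: [0.5, 0.2, 1.9]
gripper_width: 0.0003
clock: 7.12
ee_pos: [0.5347, -0.1069, 0.075]
tcp_rot: [[0.0, 0.992, 0.126], [-0.0, 0.126, -0.992], [-1.0, 0.0, 0.0]]
force: [-2.6, 0.1, 8.7]
gripper_width: -0.0003
```

```bash
python3 -m inch '[[-0.005,0,0,0,0,0,1],[-0.03,0,0,0,0,0,1],[-0.06,0,0,0,0,0,1],[-0.065,0.01,-0.01,0,0,0,1],[-0.065,0.035,-0.035,0,0,0,1],[-0.065,0.065,-0.063,0,0,0,1],[-0.065,0.09,-0.088,0,0,0,1],[-0.065,0.098,-0.096,0,0,0,1],[-0.065,0.098,-0.096,0,0,0,1],[-0.065,0.098,-0.096,0,0,0,1]]'
python3 - <<'E'
from plant import robot
import cv2,pickle,numpy as np
from h import cloud
for n in('wrist','scene'):
    p=robot.read_camera(n);cv2.imwrite(f'pics/{n}2.png',p['pixels']);pickle.dump(p,open(n+'2.pkl','wb'))
print(robot.get_state()['ee_pos'])
E
```

```text
clock: 8.38
ee_pos: [0.6194, -0.0005, 0.1397]
tcp_rot: [[-0.001, 0.992, 0.125], [-0.001, 0.125, -0.992], [-1.0, -0.001, 0.0]]
force: [-0.5, -0.2, -0.2]
gripper_width: -0.0001
[ 6.19575861e-01 -3.97934732e-04  1.39880980e-01]
```

View pics/wrist2.png

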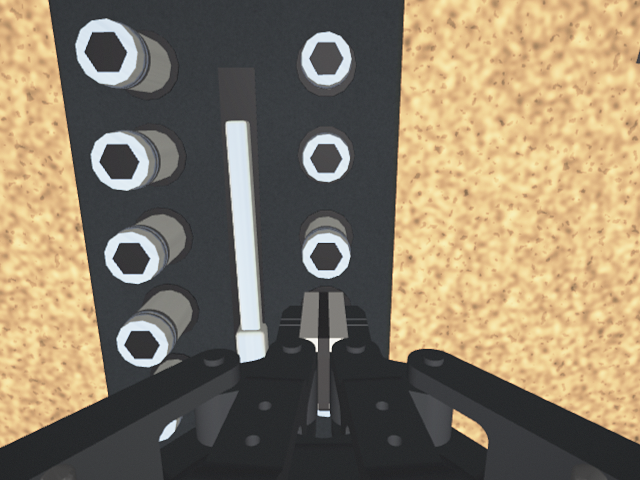

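View pics/scene2.png

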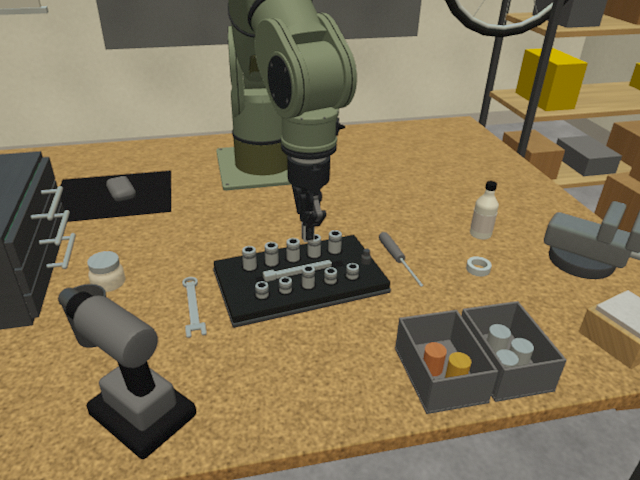

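The scene view shows the pressed deep socket level with its row at (249,260), and the tips are in line with the proud short socket (326,257 in the wrist view). Before going down among the taller deep sockets, I'll check how wide the linkage is above the tips.

```bash
python3 - <<'E'
import pickle,numpy as np
from h import cloud
from plant import robot
s=robot.get_state()
W=cloud(pickle.load(open('wrist2.pkl','rb')))
L=(W[285:].reshape(-1,3)-s['ee_pos'])@s['tcp_rot'];L=L[np.isfinite(L[:,0])]
for a in range(-80,80,10):
    q=L[(L[:,1]*1e3>a)&(L[:,1]*1e3<a+10)&(L[:,0]<.03)];
    if len(q): print(a,'max x (mm)',(q[:,0].max()*1e3).round(),len(q))
def ring(v,u,r,z0):
    s=W[v-r:v+r,u-r:u+r].reshape(-1,3);s=s[np.nan_to_num(s[:,2])>z0]
    z=np.percentile(s[:,2],75);s=s[abs(s[:,2]-z)<.004];print((v,u),z.round(4),((s[:,:2].min(0)+s[:,:2].max(0))/2).round(4))
ring(257,326,26,.055);ring(158,326,28,.045);ring(343,143,27,.06);ring(258,132,27,.06)
E
```

```text
-60 max x (mm) -71.0 1402
-50 max x (mm) -59.0 5268
-40 max x (mm) -47.0 7478
-30 max x (mm) -42.0 4213
-20 max x (mm) -7.0 6109
-10 max x (mm) -3.0 8698
0 max x (mm) -3.0 8946
10 max x (mm) -6.0 5641
20 max x (mm) -43.0 4438
30 max x (mm) -46.0 7594
40 max x (mm) -58.0 4986
50 max x (mm) -71.0 882
(257, 326) 0.0728 [0.6202 0.0021]
(158, 326) 0.0563 [0.6141 0.0495]
(343, 143) 0.0763 [ 0.5294 -0.0578]
(258, 132) 0.0763 [ 0.523  -0.0103]
```

```bash
python3 -m inch '[[0.015,0,-0.001,0,0,0,1],[0.035,0,-0.001,0,0,0,1],[0.05,0,-0.001,0,0,0,1],[0.058,0,-0.001,0,0,0,1],[0.062,0,-0.001,0,0,0,1],[0.064,0,-0.001,0,0,0,1],[0.065,0,-0.001,0,0,0,1],[0.066,0,-0.001,0,0,0,1],[0.067,0,-0.001,0,0,0,1],[0.068,0,-0.001,0,0,0,1],[0.069,0,-0.001,0,0,0,1],[0.07,0,-0.001,0,0,0,1]]'; python3 -m inch '[[0.001,0,0,0,0,0,1],[0.002,0,0,0,0,0,1],[0.003,0,0,0,0,0,1],[0.004,0,0,0,0,0,1],[0.005,0,0,0,0,0,1]]'
```

```text
clock: 9.98
ee_pos: [0.6198, 0.0016, 0.0699]
tcp_rot: [[0.0, 0.992, 0.126], [0.0, 0.126, -0.992], [-1.0, 0.0, -0.0]]
force: [-0.6, -0.2, 4.0]
gripper_width: -0.0001
clock: 10.6
ee_pos: [0.6198, 0.0016, 0.0647]
tcp_rot: [[0.0, 0.992, 0.126], [0.0, 0.126, -0.992], [-1.0, 0.0, -0.0]]
force: [1.0, -0.9, 3.6]
gripper_width: 0.0001
```

```bash
python3 -m inch '[[0.001,0,0,0,0,0,1],[0.002,0,0,0,0,0,1],[0.003,0,0,0,0,0,1],[0.004,0,0,0,0,0,1],[0.005,0,0,0,0,0,1]]'; python3 -m inch '[[0.001,0,0,0,0,0,1],[0.002,0,0,0,0,0,1],[0.003,0,0,0,0,0,1],[0.003,0,0,0,0,0,1]]'
```

```text
clock: 11.22
ee_pos: [0.6198, 0.0016, 0.0598]
tcp_rot: [[0.0, 0.992, 0.126], [0.0, 0.126, -0.992], [-1.0, 0.0, -0.0]]
force: [0.4, 0.1, 3.3]
gripper_width: 0.0001
clock: 11.72
ee_pos: [0.6197, 0.0016, 0.0567]
tcp_rot: [[-0.0, 0.992, 0.126], [0.0, 0.126, -0.992], [-1.0, -0.0, -0.0]]
force: [1.4, 0.3, 0.6]
gripper_width: -0.0002
```

```bash
python3 -m inch '[[0.0005,0,0,0,0,0,1],[0.0005,0,0,0,0,0,1]]'; python3 -m inch '[[0.0005,0,0,0,0,0,1],[0.0005,0,0,0,0,0,1]]'
```

```text
clock: 11.98
ee_pos: [0.6197, 0.0016, 0.0563]
tcp_rot: [[-0.0, 0.992, 0.126], [0.0, 0.126, -0.992], [-1.0, -0.0, -0.0]]
force: [0.7, -0.3, 1.1]
gripper_width: 0.0
clock: 12.22
ee_pos: [0.6197, 0.0016, 0.0558]
tcp_rot: [[-0.0, 0.992, 0.126], [0.0, 0.126, -0.992], [-1.0, -0.0, -0.0]]
force: [-0.2, 0.7, 2.7]
gripper_width: -0.0001
```

```bash
python3 -m inch '[[0.0005,0,0,0,0,0,1],[0.0005,0,0,0,0,0,1]]'; python3 -m inch '[[0.0005,0,0,0,0,0,1],[0.0005,0,0,0,0,0,1]]'
```

```text
clock: 12.48
ee_pos: [0.6197, 0.0016, 0.0553]
tcp_rot: [[-0.0, 0.992, 0.126], [0.0, 0.126, -0.992], [-1.0, -0.0, -0.0]]
force: [-0.4, -0.3, 1.5]
gripper_width: 0.0002
clock: 12.72
ee_pos: [0.6198, 0.0016, 0.0551]
tcp_rot: [[0.0, 0.992, 0.126], [0.0, 0.126, -0.992], [-1.0, 0.0, -0.0]]
force: [-1.6, 0.0, 7.6]
gripper_width: 0.0002
```

```bash
python3 -m inch '[[-0.005,0,0,0,0,0,1],[-0.03,0,0,0,0,0,1],[-0.07,0,0,0,0,0,1],[-0.11,0,0,0,0,0,1],[-0.15,0,0,0,0,0,1],[-0.17,-0.04,0,0,0,0,1],[-0.17,-0.09,0,0,0,0,1],[-0.17,-0.14,0,0,0,0,1],[-0.17,-0.17,0,0,0,0,1],[-0.17,-0.17,0,0,0,0,1],[-0.17,-0.17,0,0,0,0,1],[-0.17,-0.17,0,0,0,0,1]]'
python3 - <<'E'
from plant import robot
import cv2,pickle,numpy as np
from h import cloud
for n in('scene','top','wrist'):
    p=robot.read_camera(n);cv2.imwrite(f'pics/{n}3.png',p['pixels'])
    W=cloud(p)
    if n=='scene':
        W0=cloud(pickle.load(open('scene0.pkl','rb')))
        for nm,q in(('before',W0),('after',W)):
          for w,xs,ys in(('deep',(.5345,.511),(-.107,.0827)),('short',(.632,.607),(-.0945,.096))):
            o=[]
            for k in range(5):
                x=xs[0]+(xs[1]-xs[0])*k/4;y=ys[0]+(ys[1]-ys[0])*k/4
                m=np.hypot(q[...,0]-x,q[...,1]-y)<.011
                o.append(np.nanpercentile(q[...,2][m],90).round(4) if m.sum()>5 else None)
            print(nm,w,o)
E
```

```text
clock: 14.22
ee_pos: [0.4516, -0.0196, 0.2247]
tcp_rot: [[0.0, 0.992, 0.126], [0.0, 0.126, -0.992], [-1.0, 0.0, -0.0]]
force: [0.0, 0.1, 0.0]
gripper_width: 0.0
before deep [np.float64(0.0921), np.float64(0.0756), np.float64(0.0756), np.float64(0.0756), np.float64(0.0758)]
before short [np.float64(0.0563), np.float64(0.0559), np.float64(0.0723), np.float64(0.0562), np.float64(0.0564)]
after deep [np.float64(0.0761), np.float64(0.5228), np.float64(0.3107), np.float64(0.0756), np.float64(0.0763)]
after short [np.float64(0.0567), np.float64(0.0558), np.float64(0.0564), np.float64(0.0563), np.float64(0.056)]
```

View pics/scene3.png

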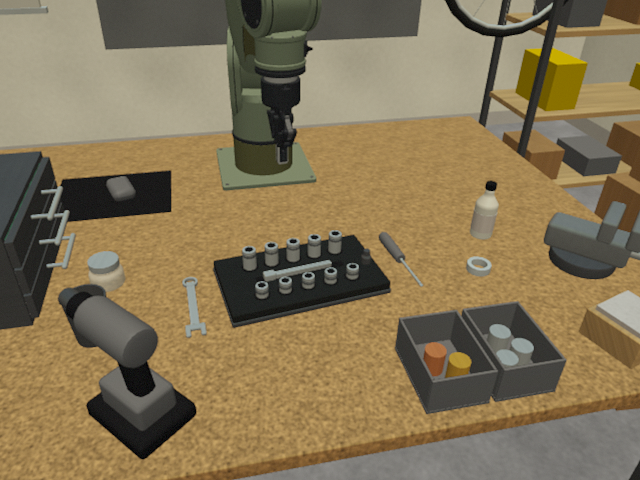

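View pics/top3.png

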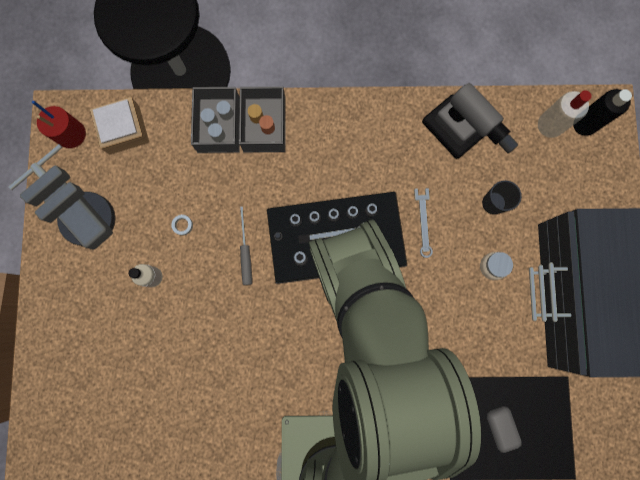

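Both rows now look level in the scene view: deep socket (249,258), short socket (308,280). The bystanders are where they were, and the arm is clear of everything. The odd "after" heights of 0.52 and 0.31 are samples that landed on the gripper and arm.

```bash
python3 -c "
from plant import robot
s=robot.get_state();print(s['clock'],s['force']);print(robot.sign_off())"
```

```text
14.375 [0.13184199 0.79193374 0.23921393]
the job is handed in; nothing more can be done
None
```

I pressed both proud sockets home with closed fingertips, backed the arm clear, and handed the job in at 14.4 s. They were the deep socket at the tray's -y end and the middle short socket.

- **Pressing:** Each socket slid with about 3–4 N of force. I stopped when the force rose at the hard stop, at 8.7 N for the deep one and 7.6 N for the short one. The fingertips were then at 75.0 mm and 55.1 mm, against home heights of 75 mm and 55 mm.
- **Final heights:** The last depth picture puts the deep socket at 76.1 mm and the short one at 56.4 mm. Their neighbours read 75.6–76.3 mm and 55.8–56.7 mm, so both are level with their rows.
- **Not fully checked:** Two seated deep sockets gave no usable final depth reading because the arm was in the sampled area (the 0.52 m and 0.31 m values). In the scene picture they look unchanged.
- **Bystanders:** In the scene and top pictures none appears to have moved. I judged that by eye, without measuring them.
- **Force reading:** It dipped to about 0–3 N just before each stop, where about 4 N was expected. I put that down to sensor noise and slow motion.

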